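# Open the chuck and hold a spindle ready above it

### The job

On the grey chuck fixture, first turn the black bar knob clockwise until it clicks past its detent and the jaws open. Then take the tallest of the three turned steel parts, the spindle, out of the white block, lift it across over the top of the tool-holder rack without bumping the rack, and stop with it upright and centred over the opening between the chuck's jaws, its foot about one centimetre above the jaw tops and not touching the chuck at any time. End the job while still holding it there, motionless (never put it down or let go), and leave the other two parts, the mug and the wrench where they are.

Things in the scene. Friction and masses are not known exactly. Their poses are not given: they have to be found in the camera images.
- knob (a joint): Turn of the fixture's knob, rad: 0 = jaws closed, 1.2 = end stop, jaws open; it grows as the knob turns clockwise seen from above. It starts at 0. A detent resists with about 0.25 N m at first, falling to none at its crest at 0.6; let go before that, the knob falls back to 0; past it, it snaps on by itself to 1.2 and stays there.
- knob_grip (a point): Grip point of the knob, on its vertical axis, 7 mm below the knob's top and 62 mm above the table. The knob is a black upright bar 49 mm long, 14 mm thick and 30 mm high above a round skirt of 26 mm radius. x axis: along the bar; the frame turns with the knob. At joint value 0 the bar lies along the fixture's x axis.
- fixture: Fixed grey slab 250 x 110 x 25 mm, left or right of the rack; origin: centre of its underside, x along its length, z up. It carries the knob (x = -70 mm) and a round steel chuck 84 mm wide, its top 65 mm above the table (x = +70 mm); two dark 12 mm high jaws on it move along y from 22 to 34 mm apart as the knob turns.
- mouth (a point): Centre of the opening between the chuck's jaws, level with the tops of the jaws, 77 mm above the table; z axis up.
- spindle: Loose steel spindle, tallest of the three parts in the white block: 95 mm long, round, upright. Origin: centre of its foot's underside; z up its axis. Foot 20 mm diameter up to 20 mm, flange 38 mm diameter from 20 to 28 mm, plain shank 24 mm diameter from 28 to 95 mm (grip here). 0.2 to 0.4 kg. Hangs by its flange, foot in a hole, origin 15 mm above the table.
- block: Fixed white plastic parts block 260 x 100 x 35 mm, origin at the centre of its underside, x along its length, with three 23 mm holes, 27 mm deep, in a row at x = -80, 0, +80 mm; which part is in which hole varies. It stands on the other side of the rack from the fixture.
- plug: Bystander: short turned steel part in the block: same foot and flange, then a stub of 32 mm diameter, 50 mm long in all; origin under its foot.
- cap: Bystander: mushroom-shaped turned steel part in the block: same foot and flange, then a disc of 48 mm diameter on top, 54 mm long in all; origin under its foot.
- rack: Obstacle: fixed rack between the block and the fixture, 280 mm long (its x axis), 60 mm wide, grey base 35 mm high carrying four upright tool holders with cutters, up to 120 mm above the table. Origin at the centre of its underside.
- mug: Bystander: black mug, 90 mm high, 76 mm diameter, at the far edge of the bench; origin under its centre.
- wrench: Bystander: steel wrench lying at the far edge of the bench; origin under its middle.
There are look-alikes about, which are no part of the job. What is shaped like the spindle but brown or turquoise is not meant.

How it is judged:
On the way, in this order (a step that is already met when the one before it is completed fails the run):
1. the knob is turned past its detent (above 0.9 rad) (value of joint knob above 0.9 rad), for 0.1 s.
2. the spindle, held, passes over the rack with its foot above the rack's tallest tool (120 mm) (contact force between the fingers and spindle above 1 N and z of spindle in the frame of rack above 0.12 m and x of spindle in the frame of rack between -0.14 and 0.14 m and y of spindle in the frame of rack between -0.03 and 0.03 m), for 0.02 s.
At the end, for the whole second after the job is handed in: The spindle is held in the gripper, still (under 20 mm/s), upright within 0.1 rad, its foot centred within 6 mm of the jaw opening's centre and 3 to 20 mm above the jaw tops, touching neither fixture, rack nor block; the knob is past its detent (above 0.9 rad) (value of joint knob above 0.9 rad and contact force between the fingers and spindle above 1 N and z of spindle in the frame of mouth between 0.003 and 0.02 m and horizontal distance between spindle and mouth below 0.006 m and angle between spindle's own z axis and vertical below 0.1 rad and height (world z) of spindle above 0.075 m and contact force between spindle and fixture below 0.1 N and linear speed of spindle below 0.02 m/s and contact force between spindle and rack below 0.1 N and contact force between spindle and block below 0.1 N); the arm keeps its last pose, push and grip.
It fails at once if the spindle touches the chuck fixture (over 0.5 N) (contact force between spindle and fixture above 0.5 N).
It fails at once if the rack is bumped (over 2 N) (contact force between rack and anything else above 2 N).
It fails at once if another part, the mug or the wrench is moved by more than 20 mm (distance of any of plug, cap, mug, wrench from where it was at the start of the episode above 0.02 m).
It also fails if it takes over 64 s, if anything falls off the work surface, if the arm or the gripper's body presses on something with over 40 N, if the wrist force passes 120 N, or if a joint passes its speed limit or range.

### The arm

A 7-joint arm with a two-finger parallel gripper is mounted at the origin on the work surface. World frame = base frame: x ahead of the robot, y to its left, z up, the work surface at z = 0. Lengths are in m, angles in rad, forces in N, time in s.
With the tool pointing down it reaches from about 0.4 to 0.85 m from the base axis. Payload 10.4 kg.
Tool frame: the origin (TCP) lies at the very end of the fingers, on their centre line; the grasp point (between the pads) lies 19 mm behind it (ctrl.grip_depth is the distance from the TCP to the grasp point, in m); z points along the fingers, x is the direction in which the jaws open and shut, and the axes are right-handed (so a half turn about z gives the same grasp; the last joint's range is limited). The gripper opens to 85 mm and grips with 20 to 120 N. Pads are 22 mm wide; open, the fingers measure 114 mm over their backs; the gripper's body (76 mm by 85 mm) begins 54 mm behind the grasp point. The pads swing forward as they close: fully open they stand 13 mm farther back than shut.
Start: joints at [-1.208, 0.332, -0.065, 1.46, 0.022, 1.35, -0.088], TCP at [0.235, 0.579, 0.231] pointing down, gripper open.
Joint ranges: [-2.6, 2.6], [-0.5, 2.12], [-1.47, 1.34], [0.16, 2.42], [-1.27, 4.41], [0.06, 2.06], [-2.6, 2.6]. Speed limits (rad/s): [2.22, 2.22, 2.79, 2.79, 3.14, 3.14, 3.14].

### API

Orientations are given as a rotation vector (axis times angle).
In Python, from workcell import ctrl gives the robot as it stands. Calls block until the motion is done:
- ctrl.move_ptp(position, orientation): joint-space move of the TCP to a pose.
- ctrl.servo_line(position, rate=0.15, frame=None): straight line of the TCP; frame=None keeps the orientation; rate is the mean speed in m/s.
- ctrl.movej(angles): joint-space move.
- ctrl.set_gripper(opening): finger opening in m; the grip force is fixed at half the most; returns when the fingers have stopped.
- ctrl.hold(seconds).
- ctrl.ik(position, orientation): joint angles nearest the present ones, or None.
- ctrl.read_camera(name): name is "scene" or "top"; returns a dict with "image" (480x640x3 uint8, blue, green, red), "range_z" (480x640 float32, m along the optical axis (not along the pixel's ray), 0 where there is no reading), "camera_matrix" (3x3 intrinsics, pixels), "rvec" (rotation vector, rad) and "tvec" (3), from world to camera coordinates, as OpenCV has them. Camera axes: x right, y down, z forward; pixel columns grow to the right and rows downward; lengths in m; the calibration is good to about 2 mm. A picture is of the moment at which its call begins.
A pose or a line that the arm cannot do raises ctrl.Unreachable and nothing moves.
- ctrl.finish_job(): hands the job in, once; it reports no verdict.
Readings, each from a call of its own:
- ctrl.get_time(): time.
- ctrl.get_joint_positions(): joint angles.
- ctrl.get_qd(): joint speeds.
- ctrl.get_effort(): joint torques, N m.
- ctrl.get_ee_pos(): TCP position.
- ctrl.get_ee_rot(): TCP orientation.
- ctrl.get_wrist_force(): force on the tool from outside, world axes, zero at the start.
- ctrl.get_moment(): the same for the moment, N m.
- ctrl.get_gripper_width(): finger opening in m.
Only numpy, scipy, OpenCV 4.12 (cv2) and the standard library are available. Lean on these libraries where they do the work, as an engineer would, in place of code of your own. Each camera call takes 0.05 s, during which the arm holds its last target.

## Working session

There is one attempt and no reset: what is moved stays moved. The work goes in short steps, each a Python script; the robot and the scene stay as the last script left them, time stands still between calls to the robot, and variables do not carry over. Pictures are saved under pics/ and viewed, and the job is handed in when it is done.

```bash
ls; mkdir -p pics
python3 - <<'E'
from workcell import ctrl
import cv2,numpy as np
for n in("scene","top"):
    d=ctrl.read_camera(n); cv2.imwrite(f"pics/{n}0.png",d["image"]); np.savez(f"{n}0.npz",**d)
    R=cv2.Rodrigues(np.array(d["rvec"]))[0]; print(n,d["camera_matrix"],-R.T@np.array(d["tvec"]).ravel(),R[2])
print(ctrl.get_time(),ctrl.get_ee_rot(),ctrl.grip_depth)
E
```

```text
pics
scene [[436.1925208    0.         308.99585991]
 [  0.         436.1925208  241.15990435]
 [  0.           0.           1.        ]] [ 0.86065843 -0.43158389  0.76448128] [-0.37365014  0.44605449 -0.81327791]
top [[552.5666748    0.         321.13997926]
 [  0.         552.5666748  229.44776184]
 [  0.           0.           1.        ]] [ 0.36759998 -0.05189866  1.24412134] [ 0.1659022  -0.01183162 -0.98607123]
0.1 [ 2.60549958e+00  1.75390336e+00 -1.58706755e-03] 0.0187
```

View pics/scene0.png

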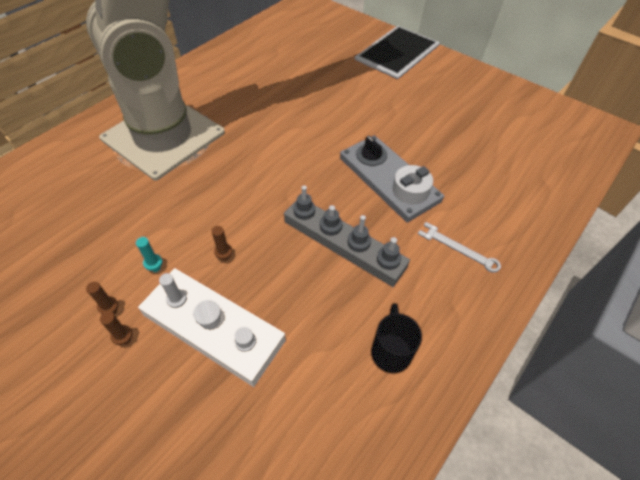

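View pics/top0.png

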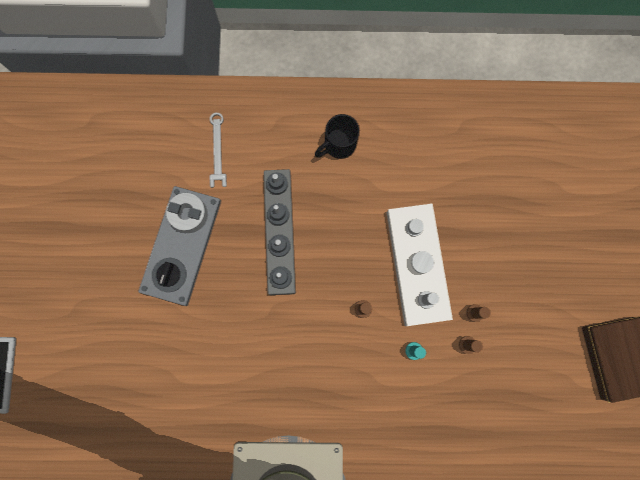

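The scene view shows the fixture (390,175), the rack (345,240), the block (212,322) and the steel spindle (172,290). In the top view the spindle is at about (429,299), the knob at (168,273) and the chuck at (186,211). Brown and turquoise look-alikes stand near the block. Next I measure these from depth in both views.

```bash
cat > h.py <<'E'
import numpy as np,cv2
def load(n): return dict(np.load(n+".npz"))
def cloud(d):
    z=d["range_z"].astype(float);K=d["camera_matrix"];R=cv2.Rodrigues(d["rvec"])[0]
    v,u=np.indices(z.shape)
    P=np.stack([(u-K[0,2])/K[0,0]*z,(v-K[1,2])/K[1,1]*z,z],-1)
    W=(P-d["tvec"].ravel())@R
    W[z==0]=np.nan
    return W
def proj(d,p): return cv2.projectPoints(np.array(p,float).reshape(-1,1,3),d["rvec"],d["tvec"],d["camera_matrix"],None)[0].reshape(-1,2)
E
python3 - <<'E'
from h import *
import cv2
np.set_printoptions(precision=4,suppress=True)
T=load("top0");S=load("scene0");W=cloud(T);V=cloud(S)
for n,(u,v) in dict(table=(330,400),spin=(430,298),cap=(421,263),plug=(415,228),knob=(168,273),chuck=(175,214),slab=(180,250),rack=(280,230)).items(): print(n,W[v,u])
for n,(u,v) in dict(table=(300,400),spin=(168,280),cap=(207,313),knob=(372,142),chuck=(400,188),slab=(385,175)).items(): print("S",n,V[v,u])
for n,u0,u1,v0,v1,I in(("t_sp",380,500,270,370,T["image"]),("t_fx",130,230,175,315,T["image"]),("s_sp",80,300,220,390,S["image"]),("s_fx",330,450,120,225,S["image"])):
    c=I[v0:v1,u0:u1]; cv2.imwrite(f"pics/{n}.png",cv2.resize(c,None,fx=4 if (u1-u0)<150 else 3,fy=4 if (u1-u0)<150 else 3,interpolation=cv2.INTER_CUBIC))
# rects from top cloud
def rect(name,W,lo,hi,z0,z1):
    m=(W[...,0]>lo[0])&(W[...,0]<hi[0])&(W[...,1]>lo[1])&(W[...,1]<hi[1])&(W[...,2]>z0)&(W[...,2]<z1)
    p=W[m]; r=cv2.minAreaRect(p[:,:2].astype(np.float32)*1000); print(name,m.sum(),r,np.median(p[:,2]))
for nm,X in(("top",W),("scene",V)):
    c=W[263,421];rect(nm+" block",X,c[:2]-.17,c[:2]+.17,.030,.040)
    c=W[250,180];rect(nm+" fix",X,c[:2]-.15,c[:2]+.15,.020,.030)
    c=W[230,280];rect(nm+" rack",X,c[:2]-.15,c[:2]+[.16,.08],.03,.04)
    c=W[298,430];rect(nm+" sptop",X,c[:2]-.03,c[:2]+.03,.105,.115)
    m=np.linalg.norm(X[...,:2]-c[:2],axis=-1)<.035
    m&=(X[...,2]>.06); print(nm,"spindle pts",m.sum(),np.nanmax(X[m][:,2]),X[m].mean(0))
E
```

```text
table [ 0.2018 -0.0903  0.0005]
spin [ 0.4194 -0.2898  0.1093]
cap [ 0.4952 -0.2803  0.0705]
plug [ 0.5717 -0.2694  0.0666]
knob [0.4675 0.2585 0.066 ]
chuck [0.5956 0.2509 0.0652]
slab [0.5222 0.2455 0.0255]
rack [0.5682 0.0246 0.0368]
S table [ 0.7131 -0.2773  0.0001]
S spin [ 0.4259 -0.2935  0.1083]
S cap [ 0.5039 -0.2837  0.0676]
S knob [0.4699 0.2627 0.0699]
S chuck [0.5966 0.1909 0.0609]
S slab [0.5341 0.2338 0.0257]
top block 4372 ((472.6540222167969, -306.7706298828125), (263.8293151855469, 305.8088073730469), 71.02913665771484) 0.035438541025797854
top fix 3360 ((534.9495239257812, 247.5277557373047), (111.14591217041016, 249.77227783203125), 74.75275421142578) 0.025365710239511712
top rack 1784 ((568.1317138671875, 26.846689224243164), (280.1216735839844, 60.22575759887695), 3.5625367164611816) 0.03532008226378576
top sptop 107 ((419.41583251953125, -296.337890625), (20.565977096557617, 24.177595138549805), 0.3522404432296753) 0.11062032566871526
top spindle pts 157 0.11509096273109912 [ 0.4186 -0.2931  0.1022]
scene block 5940 ((476.33648681640625, -307.74871826171875), (260.5784606933594, 309.6466369628906), 72.94884490966797) 0.03406289733729907
scene fix 2098 ((537.5216674804688, 248.28659057617188), (112.57303619384766, 251.04940795898438), 75.06793212890625) 0.024597591282997724
scene rack 1640 ((570.4255981445312, 26.701414108276367), (279.18389892578125, 62.473690032958984), 3.7689154148101807) 0.03421152090125874
scene sptop 141 ((421.90350341796875, -295.943603515625), (23.61334800720215, 23.355499267578125), 35.856014251708984) 0.10905127624997293
scene spindle pts 332 0.11185971191663972 [ 0.4268 -0.2973  0.0941]
```

Run:
```python
import cv2,numpy as np
L=lambda n:cv2.imread(f"pics/{n}.png")
a=[cv2.resize(L(n),(400,300)) for n in("t_sp","t_fx","s_sp","s_fx")]
cv2.imwrite("pics/crops.png",np.vstack([np.hstack(a[:2]),np.hstack(a[2:])]))
```

```text
(no output)
```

View pics/crops.png

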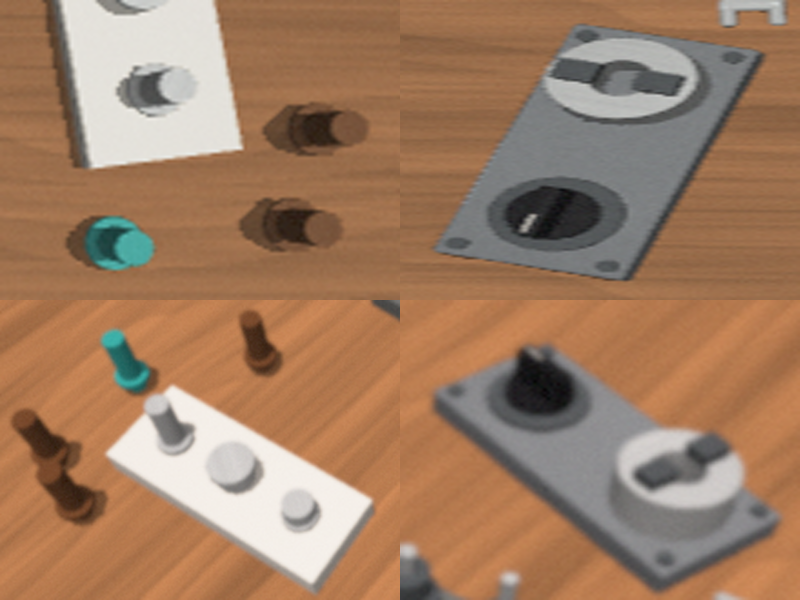

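Run:
```python
from h import *
from scipy.optimize import least_squares
np.set_printoptions(precision=4,suppress=True)
D={n:load(n+"0") for n in("top","scene")}
def circ(p,r=None):
    if r is None: f=lambda q:np.hypot(p[:,0]-q[0],p[:,1]-q[1])-q[2];x0=[*p.mean(0)[:2],.015]
    else: f=lambda q:np.hypot(p[:,0]-q[0],p[:,1]-q[1])-r;x0=p.mean(0)[:2]
    return least_squares(f,x0,loss="soft_l1",f_scale=.001).x
for n,d in D.items():
    W=cloud(d);I=d["image"].astype(int)
    sat=I.max(-1)-I.min(-1)
    def sel(c,r,z0,z1,s=255): return W[(np.hypot(W[...,0]-c[0],W[...,1]-c[1])<r)&(W[...,2]>z0)&(W[...,2]<z1)&(sat<s)]
    p=sel((.475,-.285),.16,.031,.039,40); r=cv2.minAreaRect(p[:,:2].astype(np.float32)*1000);print(n,"block",r)
    p=sel((.421,-.296),.03,.107,.116); print(" sptop centroid",p.mean(0),len(p),(p[:,:2].max(0)+p[:,:2].min(0))/2)
    p=sel((.421,-.296),.03,.065,.103); print(" shank circle r12",circ(p,.012),len(p))
    for cc,nm in(((.5,-.284),"cap"),((.576,-.272),"plug")):
        p=sel(cc,.03,.06,.075,40);print(" ",nm,(p.max(0)+p.min(0))/2,p[:,2].max())
    # chuck top
    p=sel((.604,.23),.05,.062,.068); e=cv2.minEnclosingCircle(p[:,:2].astype(np.float32)*1000);print(" chuck",e,len(p))
    p=sel((.604,.23),.05,.072,.083); print(" jaws",p.mean(0),len(p),cv2.minAreaRect(p[:,:2].astype(np.float32)*1000),np.median(p[:,2]))
    p=sel((.469,.266),.032,.060,.080); print(" knob",p.mean(0),len(p),cv2.minAreaRect(p[:,:2].astype(np.float32)*1000),p[:,2].max())
    # lookalikes
    m=(sat>40)&(W[...,2]>.02)&(W[...,2]<.13)&(W[...,0]>.2)&(W[...,0]<.7)&(W[...,1]<0)&(W[...,1]>-.55)
    k,lab,st,ce=cv2.connectedComponentsWithStats(m.astype(np.uint8))
    for i in range(1,k):
        if st[i,4]>25: q=W[lab==i]; print("  look",ce[i],q.mean(0),q.min(0),q.max(0))
```

```text
top block ((472.3847351074219, -247.28469848632812), (295.6716003417969, 241.220458984375), 21.551719665527344)
 sptop centroid [ 0.4195 -0.2959  0.111 ] 101 [ 0.4194 -0.2968]
 shank circle r12 [ 0.4194 -0.2966] 38
  cap [ 0.4987 -0.2841  0.068 ] 0.07442303240446069
  plug [ 0.5767 -0.2725  0.0654] 0.0708263030299483
 chuck ((602.3585205078125, 229.31488037109375), 42.44209289550781) 630
 jaws [0.6022 0.2291 0.0771] 214 ((605.1947021484375, 227.83253479003906), (70.7339096069336, 26.154552459716797), 74.60494995117188) 0.07727881415000465
 knob [0.4668 0.2649 0.0681] 167 ((467.42364501953125, 266.2847900390625), (16.079833984375, 48.14193344116211), 76.85723876953125) 0.07612946996186307
  look [364.7119 308.322 ] [ 0.3979 -0.1597  0.0695] [ 0.3802 -0.1778  0.0214] [ 0.4171 -0.1447  0.1005]
  look [474.1786 305.9286] [ 0.4069 -0.4033  0.0288] [ 0.4041 -0.4171  0.0232] [ 0.4113 -0.3922  0.0481]
  look [482.4085 313.9718] [ 0.3887 -0.405   0.0798] [ 0.3744 -0.4182  0.0234] [ 0.4029 -0.3925  0.0994]
  look [473.095  345.0838] [ 0.3245 -0.3861  0.0696] [ 0.306  -0.4007  0.0237] [ 0.3422 
[... 438 characters left out ...]
01841
 chuck ((604.2987670898438, 229.0338897705078), 42.607967376708984) 534
 jaws [0.6049 0.2283 0.076 ] 181 ((604.6704711914062, 229.19151306152344), (70.74974060058594, 21.272720336914062), 75.21885681152344) 0.07605944194536911
 knob [0.4713 0.2632 0.0666] 124 ((469.8673400878906, 265.8414001464844), (16.67005729675293, 50.870479583740234), 77.08517456054688) 0.0718922914688492
  look [219.972  243.4219] [ 0.4061 -0.1631  0.059 ] [ 0.3828 -0.1784  0.0202] [ 0.4202 -0.1409  0.0984]
  look [148.2599 254.8329] [ 0.3192 -0.2715  0.058 ] [ 0.2998 -0.2888  0.0203] [ 0.331  -0.2534  0.097 ]
  look [107.3531 314.4611] [ 0.3678 -0.3978  0.0603] [ 0.3127 -0.4229  0.02  ] [ 0.4131 -0.3676  0.0965]
```

Both views agree to within 2–3 mm:

| Item | Position |
|---|---|
| Spindle | (0.4205, -0.296), top at 0.110 |
| Knob | (0.4685, 0.266) |
| Chuck | (0.6035, 0.2296) |
| Fixture yaw | -15° |

The heights match the text. Next is the knob.

```bash
cat >> h.py <<'E'
from scipy.spatial.transform import Rotation as Ro
def down(a):
    x=np.array([np.cos(a),np.sin(a),0]);z=np.array([0,0,-1.]);return Ro.from_matrix(np.c_[x,np.cross(z,x),z]).as_rotvec()
E
python3 - <<'E'
from h import *
from workcell import ctrl
np.set_printoptions(precision=3,suppress=True)
yaw=np.deg2rad(-15.1); best=None
for a in(yaw+np.pi/2,yaw-np.pi/2):
    q=ctrl.ik([.4685,.266,.14],down(a)); print(a,q)
    if q is not None and q[6]+1.3<2.5 and (best is None or abs(q[6]+.6)<abs(best[1][6]+.6)): best=(a,q)
a,q=best
for y,x in((-.296,.4205),):
  for b in np.deg2rad([81.8,-98.2]): print("sp",ctrl.ik([x,y,.07],down(b)))
ctrl.set_gripper(.045)
ctrl.move_ptp([.4685,.266,.14],down(a))
ctrl.servo_line([.4685,.266,.046],rate=.08)
print(ctrl.get_ee_pos(),ctrl.get_wrist_force(),ctrl.get_joint_positions(),ctrl.get_time(),ctrl.get_gripper_width())
d=ctrl.read_camera("scene");cv2.imwrite("pics/k1.png",d["image"][80:280,260:500].repeat(3,0).repeat(3,1))
E
```

```text
1.3072516097437528 [-0.718  0.213  0.132  1.813 -0.031  1.118  0.732]
-1.8343410438460404 [-1.     0.222  0.453  1.827 -0.107  1.117 -2.344]
sp [-0.231  0.338  0.876  1.967 -0.312  0.977  2.223]
sp [-0.294  0.368  0.959  1.969 -0.361  0.986 -0.876]
[0.469 0.266 0.047] [-0.006  0.303  0.143] [-0.709  0.327  0.124  1.891 -0.05   0.926  0.746] 3.3833 0.0448621983342529
```

View pics/k1.png

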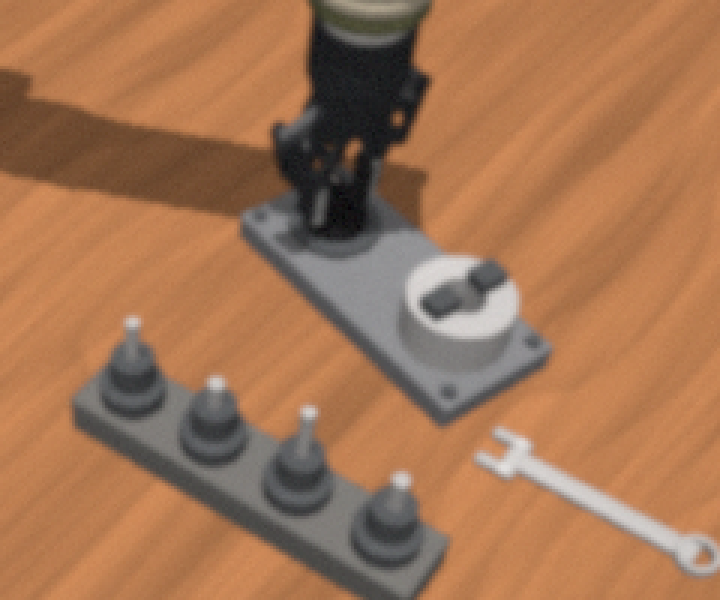

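The fingers straddle the knob bar at about (340,200) in the crop, with no contact force. Now I grip and turn it clockwise with joint 7.

Run:
```python
from h import *
from workcell import ctrl
np.set_printoptions(precision=3,suppress=True)
ctrl.set_gripper(0.0)
print(ctrl.get_gripper_width(),ctrl.get_ee_pos(),ctrl.get_wrist_force(),ctrl.get_moment())
q=np.array(ctrl.get_joint_positions())
for t in (.2,.4,.6,.8,1.0,1.15):
    p=q.copy();p[6]+=t;ctrl.movej(p); print(t,ctrl.get_joint_positions()[6]-q[6],ctrl.get_wrist_force(),ctrl.get_moment(),ctrl.get_gripper_width(),ctrl.get_time())
ctrl.set_gripper(.05)
e=ctrl.get_ee_pos();ctrl.servo_line([e[0],e[1],.14],rate=.1)
ctrl.servo_line([.45,.2,.25],rate=.2)
print(ctrl.get_time())
for n in("top","scene"):
    d=ctrl.read_camera(n);np.savez(n+"1.npz",**d)
    cv2.imwrite(f"pics/{n}1.png",d["image"])
```

```text
0.012473254037416356 [0.469 0.268 0.047] [ 2.429  6.5   -1.124] [ 1.078 -0.441 -0.017]
0.2 0.19872449005814363 [ 8.952  1.753 -6.089] [ 0.269 -1.817 -1.973] 0.012841039332503901 4.125
0.4 0.39347530054180346 [ 5.744  4.262 -4.467] [ 0.816 -1.167 -7.001] 0.012677603479304834 4.4333
0.6 0.5864610029859856 [ 1.194  8.182 -1.541] [  1.54   -0.468 -13.66 ] 0.012798394338594704 4.7417
0.8 0.7766214472927722 [-2.404 14.801 -0.632] [  2.688   0.313 -23.054] 0.01289279143736725 5.05
1.0 0.9650628807320782 [-7.46  21.491  1.103] [  4.007   1.983 -33.971] 0.013232746588554119 5.3583
1.15 1.1055487092525549 [-11.159  26.769   2.582] [  5.109   2.958 -42.989] 0.01282794090855976 5.625
7.9583
```

View pics/scene1.png

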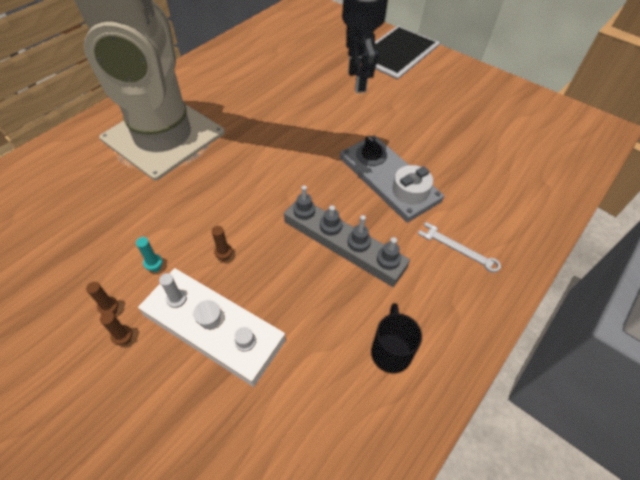

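View pics/top1.png

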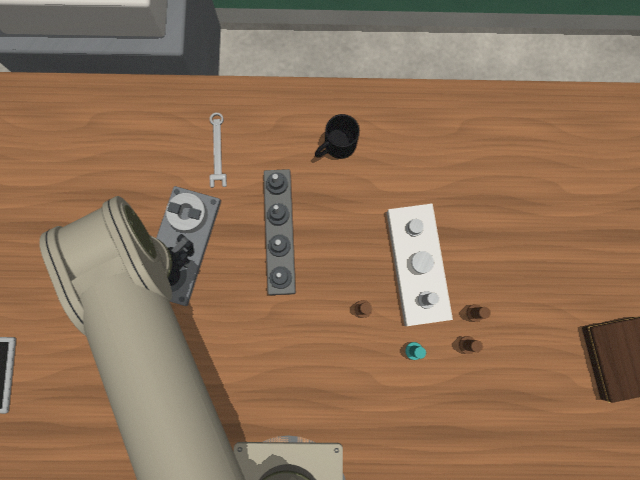

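Run:
```python
from h import *
from workcell import ctrl
np.set_printoptions(precision=3,suppress=True)
a=[]
for k in("0","1"):
    d=load("scene"+k); a.append(cv2.resize(d["image"][125:220,335:445],(400,345),interpolation=cv2.INTER_CUBIC))
cv2.imwrite("pics/cmp.png",np.hstack(a))
W=cloud(load("scene1"))
for c,r,z0,z1,n in(((.604,.23),.05,.072,.083,"jaws"),((.469,.266),.032,.060,.080,"knob")):
    p=W[(np.hypot(W[...,0]-c[0],W[...,1]-c[1])<r)&(W[...,2]>z0)&(W[...,2]<z1)]; print(n,len(p),cv2.minAreaRect(p[:,:2].astype(np.float32)*1000))
print(Ro.from_rotvec(ctrl.get_ee_rot()).as_matrix()[:,0],ctrl.get_joint_positions(),ctrl.get_moment(),ctrl.get_wrist_force(),ctrl.get_ee_pos())
```

```text
jaws 178 ((604.3328247070312, 230.01998901367188), (73.46397399902344, 21.74571990966797), 75.81257629394531)
knob 120 ((470.6910400390625, 265.3169860839844), (15.892151832580566, 47.110225677490234), 73.97972869873047)
[-0.776  0.63   0.001] [-0.675  0.022  0.167  1.786 -0.005  1.333  1.952] [ 0.002 -0.02   0.015] [-0.468 -0.593  0.236] [0.449 0.2   0.249]
```

View pics/cmp.png

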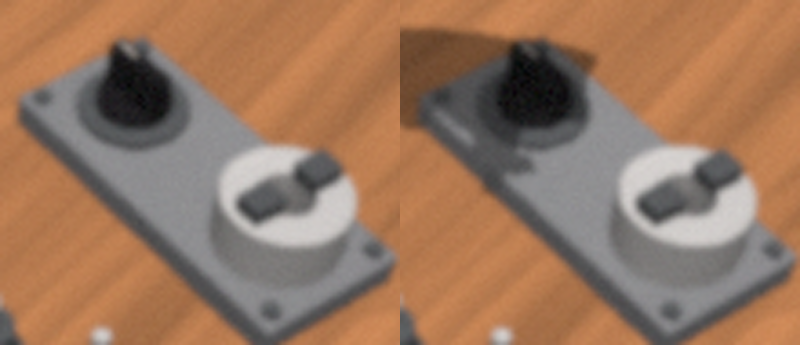

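The knob did not move. Joint 7 positive turned the gripper counter-clockwise (jaw axis 75° → 141°), so it pressed against the zero stop; the image still shows the bar at 0. I'll redo it with joint 7 going negative and watch the moment.

Run:
```python
from h import *
from workcell import ctrl
np.set_printoptions(precision=3,suppress=True)
a=np.deg2rad(-15.1+90)
ctrl.set_gripper(.045)
ctrl.move_ptp([.469,.267,.14],down(a))
print(ctrl.get_joint_positions())
ctrl.servo_line([.469,.267,.046],rate=.08)
ctrl.set_gripper(0.0)
print(ctrl.get_gripper_width(),ctrl.get_ee_pos(),ctrl.get_wrist_force(),ctrl.get_moment())
q=np.array(ctrl.get_joint_positions())
for t in (.2,.4,.6,.8,1.0,1.15):
    p=q.copy();p[6]-=t;ctrl.movej(p);m=ctrl.get_moment(); print(t,ctrl.get_joint_positions()[6]-q[6],ctrl.get_wrist_force(),m,ctrl.get_gripper_width(),ctrl.get_time())
    x=Ro.from_rotvec(ctrl.get_ee_rot()).as_matrix()[:,0]; print(np.rad2deg(np.arctan2(x[1],x[0])))
    if abs(m[2])>5: break
ctrl.set_gripper(.05)
e=ctrl.get_ee_pos();ctrl.servo_line([e[0],e[1],.14],rate=.1)
ctrl.servo_line([.45,.2,.25],rate=.2)
print(ctrl.get_time())
d=ctrl.read_camera("scene");np.savez("scene2.npz",**d)
cv2.imwrite("pics/scene2.png",cv2.resize(d["image"][125:220,335:445],(400,345),interpolation=cv2.INTER_CUBIC))
```

```text
[-0.747  0.214  0.164  1.812 -0.038  1.119  0.738]
0.012690297937556837 [0.469 0.268 0.047] [0.525 4.179 3.039] [ 0.771 -0.148 -0.052]
0.2 -0.19568561634042447 [-0.596  1.535  1.548] [0.027 0.158 0.207] 0.012506347339275596 11.4167
63.724616977871804
0.4 -0.3930167231191829 [-1.828  0.347  3.186] [-0.217  0.434  0.093] 0.012766090252536149 11.725
52.40590177671435
0.6 -0.5920747627609272 [-2.857 -1.501  5.414] [-0.383  0.814  0.008] 0.012957738467279671 12.0333
40.99505551207317
0.8 -0.792055292268853 [-3.452 -2.42   5.874] [-0.503  1.003 -0.108] 0.01264547907876324 12.3417
29.528738943498958
1.0 -0.992118299318234 [-5.288 -1.957  6.984] [-0.52   1.276 -0.276] 0.012840881303618637 12.65
18.0649794592701
1.15 -1.1423114047078882 [-5.883 -1.835  7.613] [-0.568  1.446 -0.269] 0.012849782743737702 12.9167
9.459316988764508
15.2417
```

View pics/scene2.png

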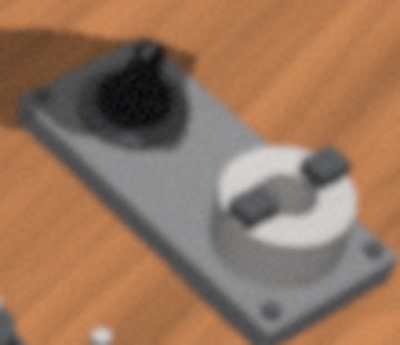

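Clockwise worked: the moment changed sign after 0.6 rad, the bar is turned and the jaws are visibly wider apart. Now the spindle.

Run:
```python
from h import *
from workcell import ctrl
np.set_printoptions(precision=3,suppress=True)
b=np.deg2rad(-81.2)
S=[.4207,-.296]
print(ctrl.ik([*S,.065],down(b)),ctrl.ik([.6036,.2296,.138],down(b)))
ctrl.servo_line([.45,.2,.28],rate=.2)
ctrl.move_ptp([*S,.2],down(b))
print(ctrl.get_joint_positions(),ctrl.get_ee_pos(),ctrl.get_time())
for z in(.28,): pass
try: print(ctrl.ik([.6036,.2296,.138],down(b)),ctrl.ik([.6036,.2296,.215],down(b)))
except Exception as e: print(e)
ctrl.servo_line([*S,.065],rate=.08)
print(ctrl.get_ee_pos(),ctrl.get_wrist_force(),ctrl.get_time())
d=ctrl.read_camera("scene");cv2.imwrite("pics/s1.png",cv2.resize(d["image"][220:390,80:300],(660,510),interpolation=cv2.INTER_CUBIC))
```

```text
[-0.23   0.349  0.877  1.97  -0.325  0.968 -0.612] [-0.693  0.45   0.342  1.534 -0.158  1.185 -1.739]
[-0.346  0.133  0.949  1.833 -0.114  1.233 -0.777] [ 0.422 -0.295  0.2  ] 17.4167
[-1.005  0.542  0.789  1.551 -0.401  1.217 -1.564] [-0.998  0.47   0.784  1.459 -0.334  1.35  -1.612]
[ 0.421 -0.296  0.065] [ 0.12  -0.143  0.274] 19.25
```

View pics/s1.png

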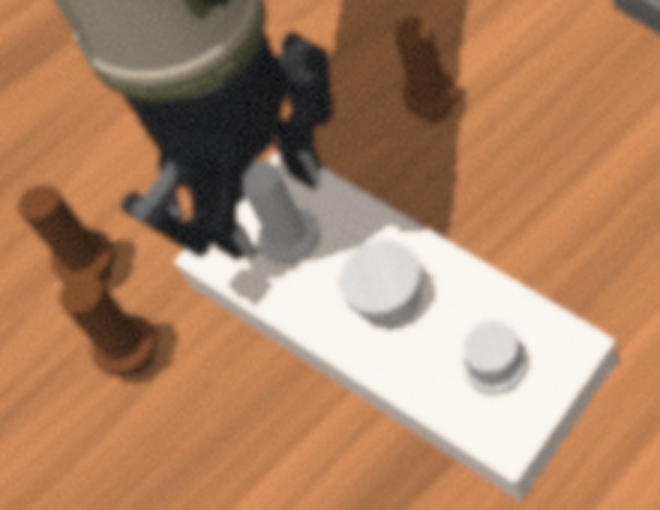

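The steel shank at (270,210) stands between the open fingers and nothing else is touched. I grip, lift, and measure the spindle in the hand.

```bash
cat >> h.py <<'E'
def rep(ctrl): 
    np.set_printoptions(precision=4,suppress=True)
    print(ctrl.get_ee_pos(),"F",ctrl.get_wrist_force(),"w",ctrl.get_gripper_width(),"t",ctrl.get_time())
E
python3 - <<'E'
from h import *
from workcell import ctrl
ctrl.set_gripper(0.0); rep(ctrl)
e=ctrl.get_ee_pos()
ctrl.servo_line([e[0],e[1],.11],rate=.06); rep(ctrl)
ctrl.servo_line([e[0],e[1],.235],rate=.1); ctrl.hold(.3);rep(ctrl)
for n in("top","scene"):
    d=ctrl.read_camera(n);np.savez(n+"3.npz",**d)
    cv2.imwrite(f"pics/{n}3.png",d["image"])
E
```

```text
[ 0.4208 -0.2959  0.0652] F [-0.7986  1.7365  3.9979] w 0.02203044620833356 t 19.6583
[ 0.4207 -0.2957  0.1097] F [ 0.0786 -0.2894 -3.1814] w 0.022305219269931696 t 20.5583
[ 0.4207 -0.2959  0.2348] F [ 1.2272  0.2896 -3.4582] w 0.02190135003396409 t 22.2583
```

View pics/scene3.png

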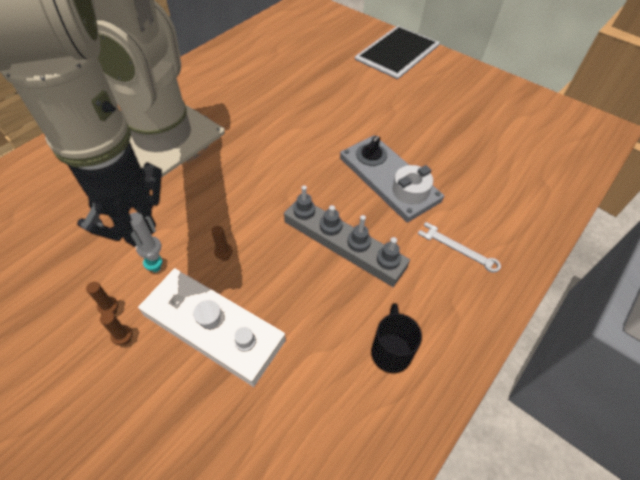

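The spindle is held at about (145,240), the force of about 3.4 N is plausible, and the other parts have not moved. I carry it over the rack with the foot at about 185 mm.

Run:
```python
from h import *
from workcell import ctrl
ctrl.servo_line([.6036,.2296,.235],rate=.13); ctrl.hold(.4);rep(ctrl);print(ctrl.get_joint_positions())
d=ctrl.read_camera("scene");np.savez("scene4.npz",**d);cv2.imwrite("pics/scene4.png",cv2.resize(d["image"][0:220,300:520],(600,600)))
d=ctrl.read_camera("top");np.savez("top4.npz",**d);cv2.imwrite("pics/top4.png",d["image"])
```

```text
[0.6036 0.2296 0.235 ] F [ 0.0398 -0.8365 -3.1245] w 0.02176292259800839 t 27.1917
[-0.8493  0.4095  0.5653  1.4227 -0.2193  1.3724 -1.6956]
```

View pics/scene4.png

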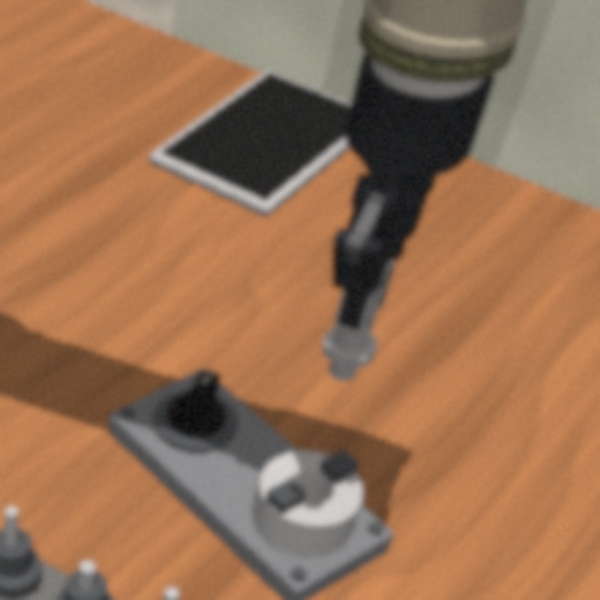

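View pics/top4.png

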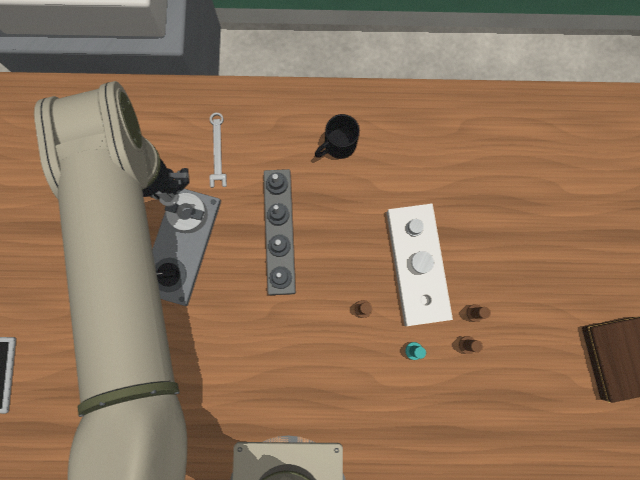

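The spindle hangs over the chuck (foot at about (342,370) in the crop). I fit its foot and flange from the depth in the hover position.

```bash
cat >> h.py <<'E'
from scipy.optimize import least_squares
def fitspin(d,c,ztcp):
    W=cloud(d); I=d["image"].astype(int); g=I.min(-1)
    # foot z estimate
    f=ztcp-.0502
    def circ(z0,z1,r):
        m=(np.hypot(W[...,0]-c[0],W[...,1]-c[1])<.035)&(W[...,2]>z0)&(W[...,2]<z1); p=W[m]
        if len(p)<8: return None,len(p)
        o=least_squares(lambda q:np.hypot(p[:,0]-q[0],p[:,1]-q[1])-r,c,loss="soft_l1",f_scale=.001); return o.x,len(p)
    print("foot",circ(f+.001,f+.018,.010)); print("flange rim",circ(f+.021,f+.0265,.019)); print("shank",circ(f+.031,f+.045,.012))
    m=(np.hypot(W[...,0]-c[0],W[...,1]-c[1])<.03)&(W[...,2]>f-.02)&(W[...,2]<f+.05); p=W[m]
    print("z percentiles",np.percentile(p[:,2],[0,1,5,50]),"expected foot",f,len(p))
def chuck(d):
    W=cloud(d)
    m=(np.hypot(W[...,0]-.604,W[...,1]-.23)<.06)&(W[...,2]>.035)&(W[...,2]<.058); p=W[m]
    o=least_squares(lambda q:np.hypot(p[:,0]-q[0],p[:,1]-q[1])-.042,[.604,.23],loss="soft_l1",f_scale=.001); print("chuck wall",o.x,len(p))
E
python3 - <<'E'
from h import *
np.set_printoptions(precision=4,suppress=True)
d=load("scene4");fitspin(d,[.6036,.2296],.235);chuck(d);chuck(load("scene0"))
d=load("scene3");fitspin(d,[.4207,-.2959],.235)
E
```

```text
foot (array([0.6039, 0.2288]), 45)
flange rim (array([0.6037, 0.2292]), 53)
shank (array([0.6041, 0.2285]), 72)
z percentiles [0.183  0.185  0.188  0.2125] expected foot 0.1848 289
chuck wall [0.604 0.23 ] 353
chuck wall [0.6039 0.2302] 328
foot (array([ 0.4212, -0.2961]), 29)
flange rim (array([ 0.4201, -0.296 ]), 112)
shank (array([ 0.4212, -0.2966]), 87)
z percentiles [0.1825 0.1852 0.1888 0.212 ] expected foot 0.1848 405
```

In the same camera the spindle axis is (0.6039, 0.2288) and the chuck axis (0.604, 0.230), about 1 mm apart. It is upright with the foot at 0.185 as expected. I descend with a 0.8 mm y correction.

Run:
```python
from h import *
from workcell import ctrl
T=[.6037,.2304]
ctrl.servo_line([*T,.165],rate=.07)
ctrl.servo_line([*T,.138],rate=.03); ctrl.hold(.5);rep(ctrl)
d=ctrl.read_camera("scene");np.savez("scene5.npz",**d);cv2.imwrite("pics/scene5.png",cv2.resize(d["image"][90:230,330:470],(600,600),interpolation=cv2.INTER_CUBIC))
fitspin(d,T,.138);chuck(d);print(Ro.from_rotvec(ctrl.get_ee_rot()).as_matrix()[:,2],np.abs(ctrl.get_qd()).max())
```

```text
[0.6037 0.2304 0.138 ] F [ 0.0846 -0.6127 -3.1921] w 0.02212249723458432 t 29.9917
foot (array([0.6039, 0.2296]), 29)
flange rim (array([0.6038, 0.2302]), 52)
shank (array([0.6041, 0.2297]), 51)
z percentiles [0.0678 0.0689 0.0716 0.113 ] expected foot 0.08780000000000002 308
chuck wall [0.604  0.2299] 342
[ 0.  0. -1.] 0.0012934562022881143
```

View pics/scene5.png

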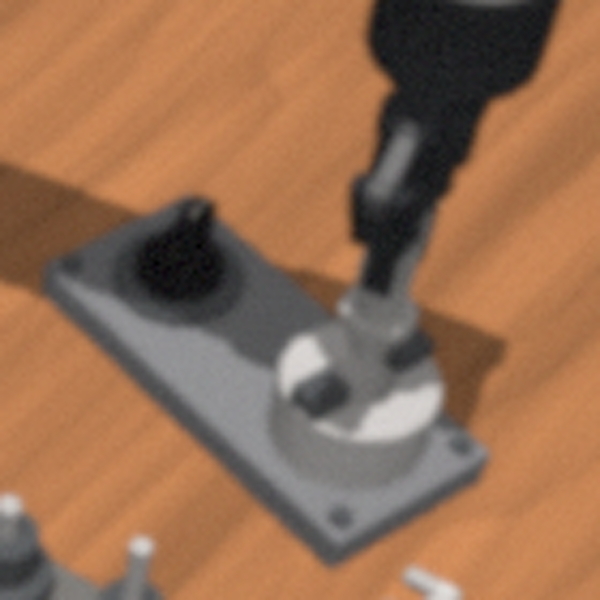

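The spindle axis matches the chuck axis to within 0.5 mm, the foot is at 0.088 against jaw tops at 0.077, and the wrist force is unchanged, so there is no contact. I hand in.

```bash
python3 -c "
from workcell import ctrl
ctrl.finish_job()"
```

```text
the job is handed in; nothing more can be done
```

The job is handed in at about 30 s of the 64 s allowed. The spindle is held upright and still over the open jaws; no verdict is reported.

- **Knob:** My first try turned it the wrong way, against its zero stop. The wrist moment reading climbed to about 43 N m (wrist force at most about 29 N), and the pictures showed the bar had not moved. I then turned it clockwise by about 1.14 rad. The moment changed sign past the detent, and the pictures show the bar turned and the jaws farther apart. I did not read the final knob angle from the images after release.
- **Spindle:** I gripped the steel spindle by its shank and lifted it. It crossed the rack with its foot at about 185 mm, against the 120 mm needed, with no picture or force reading taken mid-crossing.
- **Last checks:** In the scene camera the spindle axis is within about 0.5 mm of the chuck axis. The tool points straight down, and the joint speeds are about zero. The foot is about 11 mm above the jaw tops. That height comes from the tool height, because at the final pose the chuck behind it spoiled the depth reading of the foot. At hover the depth reading had agreed with it. The wrist force stayed at the spindle's weight (about 3.2 N), so nothing was touched.
- **Other parts:** The last full pictures, taken at hover, show the plug, cap, mug and wrench where they were.

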